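# Take down the stack into the kitting trays

## Robot

A 7-joint arm with a two-finger parallel gripper is mounted at the origin on a cart in front of the work surface, level with it; the furniture and walls round the work are solid. World frame = base frame: x ahead of the robot, y to its left, z up, the work surface at z = 0. Lengths are in mm, angles in rad, forces in N, time in s.
With the tool pointing down it reaches from about 425 to 1025 mm from the base axis. Payload 9.4 kg.
Tool frame: the origin (TCP) lies midway between the tips of the shut fingers; the grasp point (between the pads) lies 19 mm behind it; z points along the fingers, y is the line along which they close (so a half turn about z gives the same grasp; the last joint's range is limited). The gripper opens to 85 mm and grips with 20 to 120 N. Pads are 22 mm wide; open, the fingers measure 114 mm over their backs; the gripper's body (76 mm by 85 mm) begins 54 mm behind the grasp point. The pads swing forward as they close: fully open they stand 13 mm farther back than shut.
Start: joints at [-1.207, 0.599, -0.003, 1.599, 0.002, 0.943, -0.08], TCP at [309.335, 655.695, 231.275] pointing down, gripper open.
Joint ranges: [-2.57, 2.57], [-0.35, 1.97], [-1.29, 1.29], [0.11, 2.56], [-1.05, 4.19], [0.11, 1.86], [-2.63, 2.63]. Speed limits (rad/s): [2.22, 2.22, 3.01, 3.01, 3.14, 3.14, 3.14].

## Interface

Orientations are given as a rotation vector (axis times angle).
In Python, from bench import sense, imaging, r, trace, mark_of gives the robot as it stands.
- The arm moves only by the tool step_arm, never from a script. Its argument "deltas" is a list that holds one entry, the list of rows, each a list of 5 numbers: the opening, from -1 (shut) to 1 (fully open), then the shift along the tool's x, y, z in cm, then the turn about the tool's z in degrees. In form: [[[fingers, dx, dy, dz, yaw], ...]]. A call has 1 to 5 rows; each row is the pose to reach, as a shift and turn from the pose commanded when the call began, along the tool's axes at that moment; what a row does not reach only later rows make up. A row lasts 1/12 s, in which the tool goes at most 41.7 mm and 7.16 degrees, less where a joint would pass 70% of its speed; a pose out of reach is approached as far as the arm can. A call with a gripper value outside its range is refused whole. The fingers move at their own pace and stop on an object; "newtons" is the grip in N (left out, the last holds). Time passes only in rows, so rows that repeat a pose let the fingers close. It gives the time, the measured TCP pose, the force, the opening and the grip force at its end, in the units of the state.
- sense(): the state, without advancing time (a new reading comes with each control period).
- imaging.grab_frame(name): name is "side" or "top" or "wrist"; returns a dict with "image" (480x640x3 uint8, red, green, blue), "range_z" (480x640 float32, mm along the optical axis (not along the pixel's ray), 0 where there is no reading), "vertical_fov" (degrees; the focal length in pixels is half the picture's height over the tangent of half this angle, whatever the lens; pixels are square), "cx", "cy" (the principal point, pixels), "k1" (the pictures are not rectified: a ray, as slopes to the right and down, at radius r is drawn at 1 + k1 r^2 times it, then the intrinsics apply), "camera_from_world" (4x4, takes a point from world to camera coordinates). Camera axes: x right, y down, z forward; pixel columns grow to the right and rows downward; lengths in mm; the calibration is good to about 2 mm. A picture is of the moment at which its call begins.
- r.hand_in(): hands the job in; it is judged then, once.
Trained networks look in a picture, given as the dict that the camera call returned (one of the last four; its "shot" number tells which), for a name from the list of things; names that differ only in an ending like _2 or _b are one class to them, and where a whole thing is asked for, a point or a joint stands for the part that bears it (a point fixed in the world has none). Each returns a list of dicts, best first, with "conf" (0 to 1); they miss things now and then, are a little off and sometimes report something else, mostly with a low value. They report only what shows in the picture. A call takes as long as a camera call. They do not tell look-alikes from the thing itself.
- trace(thing, picture): "mask" (480x640 bool, what is visible of it) and "position" ([column, row] in pixels, amid what is visible of it).
- mark_of(thing, picture): "position" ([column, row] in pixels: a listed point, or the origin of a listed thing).
The state is a dict: "time": time; "q": joint angles; "dq": joint speeds; "joint_efforts": joint torques, N m; "tcp_pos": TCP position; "tool_rot": TCP orientation; "contact_force": force on the tool from outside, world axes, zero at the start; "moment": the same for the moment, N m; "width": finger opening in mm; "grasp_force": force on a finger pad.
Only numpy, scipy, OpenCV 4.12 (cv2) and the standard library are available. Lean on these libraries where they do the work, as an engineer would, in place of code of your own. Each camera call takes 0.05 s, during which the arm holds its last target. There are 200 camera calls.

## Task

Take the stack of goods on the desk apart and set each thing flat or upright in the holder made to its size: the large carton in the long tray, the small carton in the middle-sized tray, the earbud case in the smallest tray and the glue bottle standing in the round cup. Tip nothing over, and do not push or knock over the battery and the suction cup that stand among the work.

Things in the scene. Friction and masses are not known exactly. Their poses are not given: they have to be found in the camera images.
- large_carton_mid (a point): Large white carton, bottom of the stack, lying on the desk: 155 x 62 x 36 mm high, about 140 g. Origin of this point: centre of the thing, half-way up. x along the 155 mm length, y across the 62 mm width, z up. Grip across the width.
- small_carton_mid (a point): Small cream carton lying on the large one, much the same way round: 110 x 50 x 26 mm high, about 90 g. Origin of this point: centre of the thing, half-way up. x along the 110 mm length, y across the 50 mm width, z up. Grip across the width.
- case_mid (a point): White earbud case with rounded edges, lying on one end of the small carton with its length along the carton's length: 46 (its x) x 56 (its y) x 24 mm high (z), about 45 g. Origin of this point: centre of the thing, half-way up. Grip across the 46 mm.
- bottle_mid (a point): Small black glue bottle standing on the other end of the small carton, beside the case (about 18 mm between them): body 25 mm in diameter and 41 mm high, cap 18 mm in diameter above it, 66 mm high in all, about 18 g. The point lies on its axis, 33 mm above its foot; z up along the axis.
- large_tray_floor (a point): Long tray, for the large carton: the longest of three shallow rectangular trays of plain grey plastic, fixed to the desk: inside 171 x 78 mm, walls 3 mm thick, floor 3 mm above the desk, rim 8 mm above the desk (5 mm above the tray's floor). The point is the centre of the tray's floor, on its upper face; x runs along the 171 mm length, z up.
- small_tray_floor (a point): Middle-sized tray, for the small carton: the middle one of three shallow rectangular trays of plain grey plastic, fixed to the desk: inside 126 x 66 mm, walls 3 mm thick, floor 3 mm above the desk, rim 8 mm above the desk (5 mm above the tray's floor). The point is the centre of the tray's floor, on its upper face; x runs along the 126 mm length, z up.
- case_tray_floor (a point): Smallest tray, for the earbud case: the smallest of three shallow rectangular trays of plain grey plastic, fixed to the desk: inside 70 x 60 mm, walls 3 mm thick, floor 3 mm above the desk, rim 8 mm above the desk (5 mm above the tray's floor). The point is the centre of the tray's floor, on its upper face; x runs along the 70 mm length, z up. The case's 56 mm side goes along the 70 mm length.
- bottle_cup_floor (a point): Round shallow cup of plain grey plastic, for the glue bottle, fixed to the desk: inside 47 mm in diameter, outside 53 mm, floor 3 mm and rim 10 mm above the desk. The point is the centre of its floor, on the upper face; z up.
- battery_mid (a point): Battery standing upright on the desk, 15 mm in diameter and 50 mm high, the point at its centre. Not to be disturbed.
- suction_cup_mid (a point): Red suction cup with a finger ring, standing on the desk, 45 mm in diameter and 50 mm high, the point at its centre. Not to be disturbed.
Not all that is in view belongs to the job. What is shaped like the part that bears case_mid but yellow is not meant.

How it is judged (in metres and radians):
At the end, for the whole second after the job is handed in: Each carton and the case lie flat on the floor of their own tray, centre within 15 mm of its centre, height within 3 mm of resting there, tilt under 0.08 rad; the bottle stands likewise in the round cup within 12.5 mm of its centre; all four at rest (horizontal distance between bottle_mid and bottle_cup_floor below 0.0125 m and z of bottle_mid in the frame of bottle_cup_floor between 0.03 and 0.036 m and angle between each of bottle_mid, case_mid, small_carton_mid, large_carton_mid's own z axis and vertical below 0.08 rad and linear speed of each of bottle, case, small_carton, large_carton below 0.02 m/s and horizontal distance between case_mid and case_tray_floor below 0.015 m and z of case_mid in the frame of case_tray_floor between 0.009 and 0.015 m and horizontal distance between small_carton_mid and small_tray_floor below 0.015 m and z of small_carton_mid in the frame of small_tray_floor between 0.01 and 0.016 m and horizontal distance between large_carton_mid and large_tray_floor below 0.015 m and z of large_carton_mid in the frame of large_tray_floor between 0.015 and 0.021 m); the robot touches nothing.
It fails at once if the standing battery is pushed more than 30 mm or knocked over (distance of battery_mid from where it was at the start of the episode above 0.03 m or angle between battery_mid's own z axis and vertical above 0.5 rad).
It fails at once if the suction cup is pushed more than 30 mm or knocked over (distance of suction_cup_mid from where it was at the start of the episode above 0.03 m or angle between suction_cup_mid's own z axis and vertical above 0.5 rad).
It fails at once if one of the four things of the stack is tipped over (angle between any of bottle_mid, case_mid, small_carton_mid, large_carton_mid's own z axis and vertical above 0.7 rad).
It also fails if it takes over 115 s, if anything falls off the work surface, if the arm or the gripper's body presses on something with over 40 N, if the wrist force passes 120 N, or if a joint passes its speed limit or range.

## Working session

There is one attempt and no reset: what is moved stays moved. The work goes in short steps, Python scripts to look and compute and a tool call to move; the robot and the scene stay as the last step left them, time stands still between calls to the robot, and variables do not carry over. Pictures are saved under pics/ and viewed, at most 18 in all, crops included, and the job is handed in when it is done.

Besides the shell and the picture viewer there is one more tool, called after "Request:" by a JSON object that holds its "fn" and its "kwargs". step_arm: Moves the arm, as the interface text tells. Its arguments: {"type":"object","properties":{"deltas":{"type":"array","items":{"type":"array","items":{"type":"array","items":{"type":"number"}}}},"newtons":{"type":"number"}},"required":["deltas"]}

```bash
mkdir -p pics
cat > h.py <<'E'
import numpy as np, cv2
from bench import sense, imaging, r, trace, mark_of
def cam(p):
    f=240/np.tan(np.radians(p["vertical_fov"])/2)
    return np.array([[f,0,p["cx"]],[0,f,p["cy"]],[0,0,1]]), np.array([p["k1"],0,0,0.])
def slopes(p,uv):
    K,d=cam(p); return cv2.undistortPoints(np.asarray(uv,float).reshape(-1,1,2),K,d).reshape(-1,2)
def world(p,uv,z):   # z=depth along axis
    s=slopes(p,uv); c=np.c_[s,np.ones(len(s))]*np.asarray(z).reshape(-1,1)
    M=p["camera_from_world"]; return (c-M[:3,3])@M[:3,:3]
def onplane(p,uv,h):
    s=slopes(p,uv); M=np.array(p["camera_from_world"]); d=np.c_[s,np.ones(len(s))]@M[:3,:3]; o=-M[:3,:3].T@M[:3,3]
    return o+d*((h-o[2])/d[:,2])[:,None]
def cloud(p,mask):
    v,u=np.nonzero(mask&(p["range_z"]>0)); return world(p,np.c_[u,v],p["range_z"][v,u])
def save(p,n): cv2.imwrite("pics/"+n+".png",p["image"][:,:,::-1])
NAMES=["large_carton_mid","small_carton_mid","case_mid","bottle_mid","large_tray_floor","small_tray_floor","case_tray_floor","bottle_cup_floor","battery_mid","suction_cup_mid"]
E
python3 - <<'E'
from h import *
for n in ["top","side"]:
    p=imaging.grab_frame(n); save(p,n+"0")
    M=np.array(p["camera_from_world"]); print(n,"origin",(-M[:3,:3].T@M[:3,3]).round(),"dir",M[2,:3].round(2))
    for t in NAMES:
        for m in mark_of(t,p)[:2]:
            u=np.round(m["position"]).astype(int); 
            z=p["range_z"][min(max(u[1],0),479),min(max(u[0],0),639)]
            print(t,round(m["conf"],2),u,world(p,[m["position"]],[z]).round()[0], onplane(p,[m["position"]],3).round()[0])
print(sense())
E
```

```text
top origin [ 314.   19. 1237.] dir [ 0.2  -0.01 -0.98]
large_carton_mid 0.83 [258 223] [600. 135.  86.] [621. 143.   3.]
small_carton_mid 0.57 [255 224] [599. 141.  90.] [621. 150.   3.]
case_mid 0.61 [249 229] [590. 156.  84.] [609. 166.   3.]
bottle_mid 0.65 [256 204] [636. 135. 109.] [667. 145.   3.]
large_tray_floor 0.56 [433 232] [ 576. -253.   -1.] [ 576. -252.    3.]
small_tray_floor 0.89 [373 220] [ 611. -118.    5.] [ 612. -118.    3.]
case_tray_floor 0.84 [195 264] [535. 289.   3.] [535. 289.   3.]
case_tray_floor 0.75 [436 230] [ 579. -259.    4.] [ 580. -259.    3.]
bottle_cup_floor 0.98 [318 250] [551.  11.   0.] [551.  11.   3.]
bottle_cup_floor 0.55 [255 221] [607. 141.  80.] [626. 150.   3.]
battery_mid 0.58 [252 298] [448. 160.  45.] [453. 165.   3.]
suction_cup_mid 0.83 [374 272] [ 484. -106.   52.] [ 491. -111.    3.]
side origin [543. 701. 657.] dir [ 0.   -0.77 -0.64]
large_carton_mid 0.74 [271 306] [623. 169.  47.] [629. 131.   3.]
small_carton_mid 0.62 [277 294] [612. 156.  63.] [618. 101.   3.]
case_mid 0.73 [371 280] [436.  87.  22.] [432.  68.   3.]
case_mid
[... 666 characters left out ...]
array([-1.20670507,  0.59925624, -0.00250139,  1.59939677,  0.00181185,
        0.94290216, -0.07981588]), 'dq': array([-1.16375599e-03,  2.43996634e-03,  2.13681592e-04, -1.19977400e-03,
        1.97638320e-03,  2.47926514e-05,  1.19571506e-04]), 'joint_efforts': array([-1.21101824e-03, -7.76250887e+01,  1.56333514e+00, -2.58381075e+01,
        1.24342600e-02,  2.45155323e-03,  2.29767011e-05]), 'tcp_pos': array([309.33458801, 655.69932027, 231.30749839]), 'tool_rot': array([6.86766871e-01, 3.06554657e+00, 4.94654794e-05]), 'contact_force': array([ 0.253723  ,  0.31219853, -0.32113281]), 'moment': array([ 0.018246  , -0.02216929,  0.02844326]), 'grasp_force': 0.0, 'width': 85.5512563615714}
```

Run:
```python
import cv2
a=cv2.imread("pics/top0.png")[150:350,140:500]; cv2.imwrite("pics/t1.png",cv2.resize(a,None,fx=2.2,fy=2.2,interpolation=3))
a=cv2.imread("pics/side0.png")[150:420,180:460]; cv2.imwrite("pics/s1.png",cv2.resize(a,None,fx=2.2,fy=2.2,interpolation=3))
```

```text
(no output)
```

View pics/t1.png

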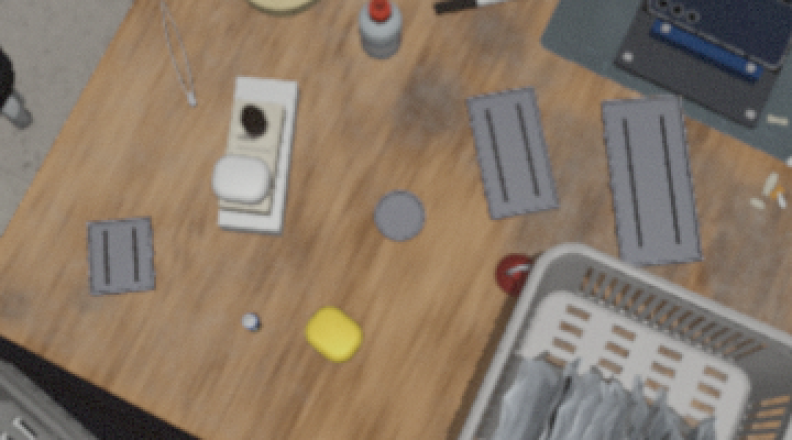

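View pics/s1.png

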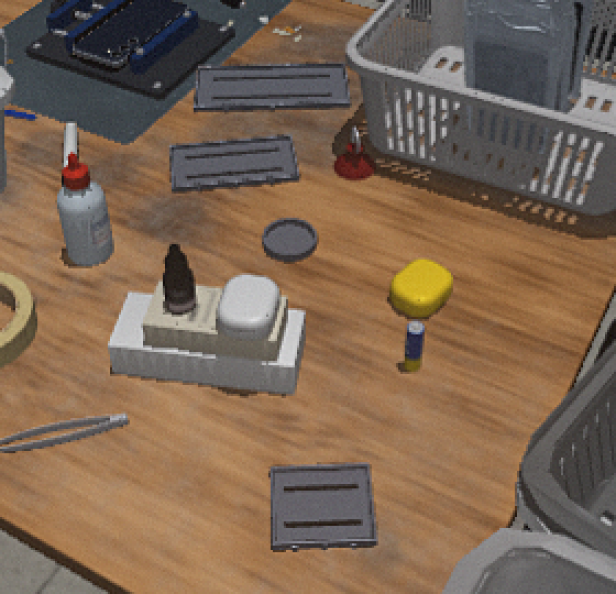

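```bash
cat > m.py <<'E'
from h import *
def rect(P):
    (c,(w,h),a)=cv2.minAreaRect(P[:,:2].astype(np.float32))
    if w<h: w,h,a=h,w,a+90
    return np.round(c,1),round(w,1),round(h,1),"longaxis deg",round((a+90)%180-90,1)
E
python3 - <<'E'
from m import *
full=np.ones((480,640),bool)
for n in ["top","side"]:
    p=imaging.grab_frame(n); C=cloud(p,full); print(n)
    R=C[(abs(C[:,0]-610)<120)&(abs(C[:,1]-140)<80)]
    for nm,lo,hi in [("large",31,41),("small",58,66),("case",76,92),("case top",83,92),("bottle",95,135),("stack>20",20,200)]:
        Q=R[(R[:,2]>lo)&(R[:,2]<hi)]; 
        if len(Q)>5: print(nm,len(Q),rect(Q),Q.min(0).round(),Q.max(0).round(), "med",np.median(Q,0).round(1))
    g=p["image"].astype(int); 
    for t in NAMES[4:8]:
        for m in trace(t,p)[:2]:
            v,u=np.nonzero(m["mask"]); Q=onplane(p,np.c_[u,v],6); print(t,round(m["conf"],2),len(Q),rect(Q))
    for t in NAMES[8:]:
        for m in trace(t,p)[:1]:
            Q=cloud(p,m["mask"]); print(t,len(Q),Q.min(0).round(),Q.max(0).round())
E
```

```text
top
large 687 (array([623. , 141.4]), 155.8, 62.5, 'longaxis deg', -9.4) [543.  99.  31.] [703. 185.  41.] med [632.2 126.3  36.3]
small 514 (array([614.8, 145.7]), 110.8, 50.9, 'longaxis deg', -10.5) [556. 112.  58.] [672. 178.  66.] med [627.6 138.8  62.2]
case 531 (array([606.6, 154. ]), 90.4, 55.9, 'longaxis deg', 1.4) [562. 126.  76.] [652. 182.  92.] med [586.9 152.3  85.3]
case top 416 (array([607.7, 154. ]), 89.5, 53.8, 'longaxis deg', -0.4) [563. 127.  83.] [652. 181.  92.] med [587.2 153.5  86.2]
bottle 98 (array([640.5, 138.6]), 20.6, 19.6, 'longaxis deg', 70.0) [631. 128.  95.] [651. 149. 129.] med [639.2 138.  113.9]
stack>20 2065 (array([623.2, 142.8]), 155.9, 65.6, 'longaxis deg', -9.4) [542.  99.  20.] [703. 185. 129.] med [609.8 138.9  61.5]
case_tray_floor 0.81 1083 (array([532.2, 289.1]), 80.7, 70.7, 'longaxis deg', 1.7)
bottle_cup_floor 0.75 455 (array([554.1,   1.9]), 55.0, 49.5, 'longaxis deg', -3.7)
battery_mid 65 [445. 149.  -2.] [465. 169.  56.]
suction_cup_mid 264 [ 457. -126.   -2.] [509. -87. 118.]
side
large 896 (array([620. , 143.2]), 155.3, 65.1, 'longa
[... 462 characters left out ...]
e 174 (array([638.7, 144.3]), 23.2, 17.0, 'longaxis deg', 20.7) [628. 134.  95.] [651. 152. 128.] med [638.6 145.4 108.9]
stack>20 3328 (array([620.3, 145. ]), 155.4, 68.2, 'longaxis deg', -9.3) [539.  99.  20.] [701. 188. 128.] med [615.7 162.5  58. ]
large_tray_floor 0.79 1464 (array([ 571.1, -252.9]), 178.8, 94.9, 'longaxis deg', 1.5)
small_tray_floor 0.95 1190 (array([ 610.7, -113.5]), 131.3, 79.5, 'longaxis deg', 7.2)
case_tray_floor 0.61 1810 (array([528.7, 291.8]), 76.5, 71.8, 'longaxis deg', 1.9)
bottle_cup_floor 0.66 419 (array([552.8,   5.9]), 61.3, 50.6, 'longaxis deg', 88.7)
battery_mid 179 [437. 105.  -2.] [456. 165.  50.]
suction_cup_mid 221 [ 462. -157.   -2.] [504. -89.  48.]
```

Look-alikes (top view px): the case could be the white one at (250,229) or the yellow one at (291,301), and I want the white one on the stack. The bottle could be the black one at (256,204) or the white and red one at (313,163), and I want the black one. The crops confirm both choices. Three trays and a cup are clear: case tray (195,264), cup (321,248), middle tray (373,220), long tray (436,232). Next I move over the stack.

Request:
{"fn": "step_arm", "kwargs": {"deltas": [[[1,-3.4,-2.1,0,0],[1,-6.8,-4.2,0,0],[1,-10.2,-6.3,0,0],[1,-13.6,-8.4,0,0],[1,-17,-10.5,0,0]]]}}

```text
time: 2.22
tcp_pos: [419.0, 486.6, 231.4]
tool_rot: [0.686, 3.065, 0.0]
contact_force: [1.5, 0.6, -0.2]
width: 85.4
grasp_force: 0.0
```

Request:
{"fn": "step_arm", "kwargs": {"deltas": [[[1,-3.4,-2.1,0,0],[1,-6.8,-4.2,0,0],[1,-10.2,-6.3,0,0],[1,-13.6,-8.4,0,0],[1,-17,-10.5,0,0]]]}}

```text
time: 2.63
tcp_pos: [528.1, 319.0, 231.6]
tool_rot: [0.687, 3.065, 0.001]
contact_force: [1.0, 1.8, -0.1]
width: 85.2
grasp_force: 0.0
```

Request:
{"fn": "step_arm", "kwargs": {"deltas": [[[1,-3.4,-2.1,0,-3],[1,-6.8,-4.2,0,-6],[1,-10,-6.3,0,-9],[1,-10,-7,0,-12],[1,-10,-7,0,-15.3]]]}}

```text
time: 3.05
tcp_pos: [589.1, 210.2, 231.3]
tool_rot: [0.278, 3.129, -0.003]
contact_force: [-0.4, 0.3, -0.2]
width: 85.5
grasp_force: 0.0
```

```bash
cat >> h.py <<'E'
from scipy.spatial.transform import Rotation as Ro
def pose():
    s=sense(); R=Ro.from_rotvec(s["tool_rot"]).as_matrix(); return s,s["tcp_pos"],R
def rel(wps):
    """wps: list of (x,y,z,world angle of tool y deg); prints cm/deg deltas, each from the one before"""
    s,p,R=pose(); a=np.degrees(np.arctan2(R[1,1],R[0,1])); p=p.copy()
    print("t",s["time"],"tcp",p.round(1),"yang",round(a,2),"tilt",R[2,2].round(4),"w",round(s["width"],1),"F",np.round(s["contact_force"],1),"g",round(s["grasp_force"],1),"q7",s["q"][6].round(2))
    for x,y,z,b in wps:
        t=np.radians(a); ey=np.array([np.cos(t),np.sin(t)]); ex=np.array([-np.sin(t),np.cos(t)])  # z down
        d=np.array([x,y])-p[:2]; dy=-(((b-a)+90)%180-90)
        print("  to",(round(x,1),round(y,1),z,b),"d",[round(d@ex/10,2),round(d@ey/10,2),round((p[2]-z)/10,2),round(dy,1)],"rows",int(np.ceil(max(np.linalg.norm([*d,p[2]-z])/40,abs(dy)/7))))
        p=np.array([x,y,z]); a=a-dy
E
python3 - <<'E'
from h import *
rel([(641,141,231,80)])
p=imaging.grab_frame("wrist"); save(p,"w1")
M=np.array(p["camera_from_world"]); print("cam",(-M[:3,:3].T@M[:3,3]).round(),"dir",M[2,:3].round(2))
E
```

```text
t 3.05 tcp [589.1 210.2 231.3] yang 79.83 tilt -1.0 w 85.5 F [-0.4  0.3 -0.2] g 0.0 q7 0.92
  to (641, 141, 231, 80) d [np.float64(-6.32), np.float64(-5.89), np.float64(0.03), np.float64(-0.2)] rows 3
cam [521. 223. 374.] dir [ 0.27 -0.05 -0.96]
```

View pics/w1.png

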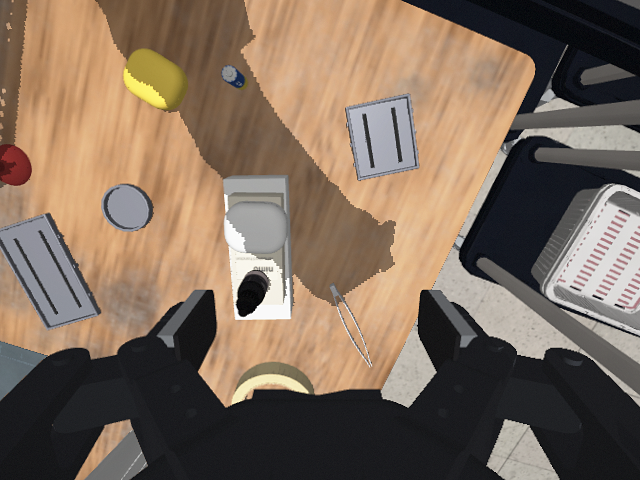

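The wrist view shows the case at (256,228), the bottle at (252,292), the cup at (127,207), the case tray at (382,137) and the middle tray at (48,270). I'll measure all of these from this view.

```bash
cat >> m.py <<'E'
def layers(p,b=((31,41),(58,66),(75,92),(98,102),(106,124),(124,135)),c=(612,145)):
    C=cloud(p,np.ones((480,640),bool)); C=C[(abs(C[:,0]-c[0])<110)&(abs(C[:,1]-c[1])<75)]
    for lo,hi in b:
        Q=C[(C[:,2]>lo)&(C[:,2]<hi)]
        if hi==92: Q=Q[Q[:,0]<617]
        if len(Q)>5: print(lo,hi,len(Q),rect(Q),Q.min(0).round(),Q.max(0).round())
def trays(p,names=NAMES[4:8],h=8):
    for t in names:
        for m in trace(t,p)[:2]:
            k=cv2.morphologyEx(m["mask"].astype(np.uint8),cv2.MORPH_OPEN,np.ones((5,5)))
            v,u=np.nonzero(k); Q=onplane(p,np.c_[u,v],h); print(t,round(m["conf"],2),len(Q),np.round(m["position"]),rect(Q))
E
python3 - <<'E'
from m import *
p=imaging.grab_frame("wrist"); layers(p); trays(p)
E
```

```text
31 41 2079 (array([622.4, 141.4]), 155.5, 62.5, 'longaxis deg', -9.5) [541.  99.  31.] [703. 185.  41.]
58 66 2157 (array([613.9, 145.6]), 110.0, 50.3, 'longaxis deg', -10.6) [556. 112.  58.] [672. 180.  66.]
75 92 2870 (array([585.7, 154.7]), 55.7, 45.4, 'longaxis deg', 79.6) [561. 126.  75.] [611. 183.  88.]
98 102 59 (array([638. , 142.3]), 18.5, 11.2, 'longaxis deg', 52.3) [631. 132.  98.] [648. 149. 102.]
106 124 333 (array([641.2, 140.1]), 17.8, 16.1, 'longaxis deg', 60.3) [633. 130. 106.] [651. 149. 124.]
124 135 92 (array([641.8, 139.6]), 8.2, 7.8, 'longaxis deg', 59.5) [638. 135. 124.] [646. 144. 129.]
large_tray_floor 0.19 4919 [380. 137.] (array([531.1, 288.7]), 75.7, 69.4, 'longaxis deg', 2.0)
small_tray_floor 0.75 6704 [ 43. 272.] (array([ 612.9, -114.2]), 132.9, 80.2, 'longaxis deg', 6.7)
small_tray_floor 0.29 384 [236.  76.] (array([448.1, 151.7]), 27.8, 14.6, 'longaxis deg', 35.8)
case_tray_floor 0.67 4823 [379. 137.] (array([531.3, 289.3]), 75.2, 68.2, 'longaxis deg', 1.5)
```

Run:
```python
from h import *
rel([(641.5,140,231,80),(641.5,140,77,80),(641.5,140,150,80),(551,11.5,150,80),(551,11.5,19,80)])
```

```text
t 3.35 tcp [587.6 215.5 231.4] yang 80.03 tilt -1.0 w 85.5 F [0.6 0.8 0.2] g 0.0 q7 0.91
  to (641.5, 140, 231, 80) d [np.float64(-6.62), np.float64(-6.51), np.float64(0.04), np.float64(0.0)] rows 3
  to (641.5, 140, 77, 80) d [np.float64(0.0), np.float64(0.0), np.float64(15.4), np.float64(-0.0)] rows 4
  to (641.5, 140, 150, 80) d [np.float64(0.0), np.float64(0.0), np.float64(-7.3), np.float64(-0.0)] rows 2
  to (551, 11.5, 150, 80) d [np.float64(6.68), np.float64(-14.23), np.float64(0.0), np.float64(-0.0)] rows 4
  to (551, 11.5, 19, 80) d [np.float64(0.0), np.float64(0.0), np.float64(13.1), np.float64(-0.0)] rows 4
```

Request:
{"fn": "step_arm", "kwargs": {"deltas": [[[1,-2.2,-2.2,0,0],[1,-4.4,-4.4,0,0],[1,-6.6,-6.5,0,0],[0.3,-6.6,-6.5,4,0],[0.3,-6.6,-6.5,8,0]]]}}

```text
time: 3.77
tcp_pos: [644.5, 138.0, 152.7]
tool_rot: [0.278, 3.123, 0.002]
contact_force: [0.5, 1.4, -0.8]
width: 64.1
grasp_force: 0.0
```

Request:
{"fn": "step_arm", "kwargs": {"deltas": [[[0.3,0,0,2.5,0],[0.3,0,0,5,0],[0.3,0,0,7.4,0],[0.3,0,0,7.4,0],[0.3,0,0,7.4,0]]]}}

```text
time: 4.18
tcp_pos: [640.8, 139.9, 76.5]
tool_rot: [-0.271, -3.128, 0.001]
contact_force: [0.5, -0.0, 0.4]
width: 55.7
grasp_force: 0.0
```

Run:
```python
from m import *
rel([(641.5,140,77,80)])
p=imaging.grab_frame("wrist"); save(p,"w2"); layers(p)
```

```text
t 4.1833 tcp [640.8 139.9  76.5] yang 80.08 tilt -1.0 w 55.7 F [ 0.5 -0.   0.4] g 0.0 q7 1.04
  to (641.5, 140, 77, 80) d [np.float64(-0.06), np.float64(0.02), np.float64(-0.05), np.float64(0.1)] rows 1
31 41 5692 (array([622.8, 141.5]), 155.4, 62.4, 'longaxis deg', -9.4) [542.  99.  33.] [704. 184.  38.]
58 66 8068 (array([614.7, 145.7]), 110.6, 50.3, 'longaxis deg', -10.5) [556. 111.  60.] [672. 180.  66.]
75 92 14169 (array([586.2, 154.2]), 55.6, 45.7, 'longaxis deg', 77.9) [562. 126.  78.] [611. 183.  89.]
98 102 780 (array([640.4, 139.9]), 83.0, 22.7, 'longaxis deg', 80.1) [624. 100.  98.] [656. 182. 102.]
106 124 4518 (array([639.6, 140.4]), 100.9, 24.9, 'longaxis deg', 80.3) [621.  92. 106.] [656. 191. 124.]
124 135 7063 (array([640.3, 140.2]), 121.3, 27.9, 'longaxis deg', 80.0) [617.  79. 124.] [661. 202. 135.]
```

View pics/w2.png

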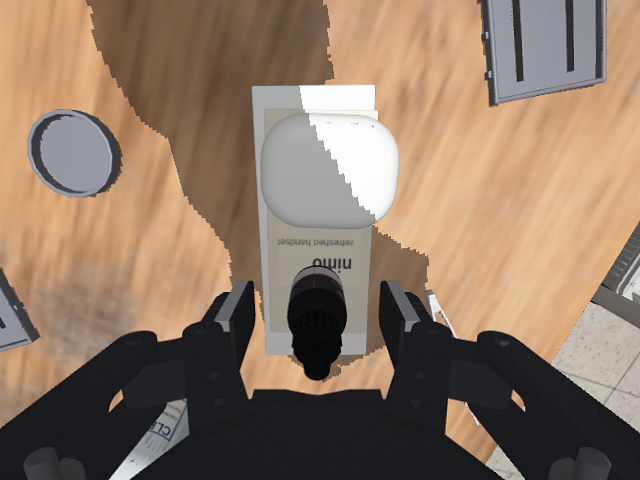

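The bottle stands centred between the pads, at column 317 with the pads at 235 and 400. I'm closing on it.

Request:
{"fn": "step_arm", "kwargs": {"deltas": [[[-1,0,0,0,0],[-1,0,0,0,0],[-1,0,0,0,0],[-1,0,0,0,0],[-1,0,0,0,0]]], "newtons": 25}}

```text
time: 4.65
tcp_pos: [642.5, 139.6, 79.1]
tool_rot: [0.273, 3.127, 0.002]
contact_force: [-0.8, -0.4, 7.8]
width: 24.1
grasp_force: 24.3
```

Request:
{"fn": "step_arm", "kwargs": {"deltas": [[[-1,0,0,0,0],[-1,0,0,-1,0],[-1,0,0,-3,0],[-1,0,0,-5,0],[-1,0,0,-7.3,0]]]}}

```text
time: 5.07
tcp_pos: [641.2, 139.1, 151.6]
tool_rot: [-0.273, -3.129, 0.0]
contact_force: [1.2, -0.3, -1.3]
width: 24.2
grasp_force: 24.6
```

Request:
{"fn": "step_arm", "kwargs": {"deltas": [[[-1,1.5,-3.2,0,0],[-1,3,-6.4,0,0],[-1,4.5,-9.6,0,0],[-1,4.5,-9.6,0,0],[-1,4.5,-9.6,0,0]]]}}

```text
time: 5.48
tcp_pos: [580.0, 50.3, 151.6]
tool_rot: [0.278, 3.129, -0.001]
contact_force: [0.3, 1.2, -0.1]
width: 24.0
grasp_force: 24.7
```

Run:
```python
from m import *
p=imaging.grab_frame("wrist"); save(p,"w3"); trays(p,["bottle_cup_floor"],10)
for m in mark_of("bottle_cup_floor",p): print(m["conf"],m["position"],onplane(p,[m["position"]],3))
rel([(551,11.5,150,80)])
C=cloud(p,np.ones((480,640),bool)); C=C[(abs(C[:,0]-551)<50)&(abs(C[:,1]-11)<50)]; Q=C[(C[:,2]>6)&(C[:,2]<14)]; print(len(Q),rect(Q),cv2.minEnclosingCircle(Q[:,:2].astype(np.float32)))
```

```text
bottle_cup_floor 0.61 3076 [255. 201.] (array([553.9,   2.6]), 52.8, 52.1, 'longaxis deg', 79.8)
t 5.6333 tcp [581.6  53.6 151. ] yang 80.1 tilt -1.0 w 23.7 F [ 0.9  0.6 -0. ] g 24.7 q7 1.15
  to (551, 11.5, 150, 80) d [np.float64(2.29), np.float64(-4.67), np.float64(0.1), np.float64(0.1)] rows 2
731 (array([554.1,   2.5]), 52.2, 52.1, 'longaxis deg', -41.7) ((554.3837280273438, 2.2848172187805176), 26.47410774230957)
```

View pics/w3.png

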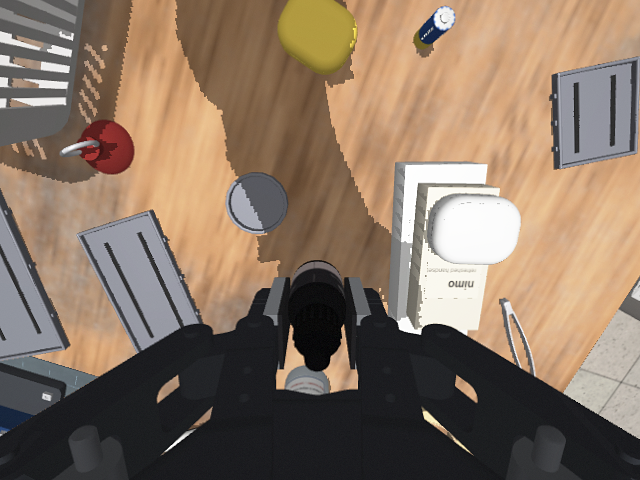

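The bottle is held upright and the cup is at (257,203), world (554.2, 2.4). I'm moving over it and lowering.

Request:
{"fn": "step_arm", "kwargs": {"deltas": [[[-1,0.9,-2.8,0,0],[-1,1.8,-5.5,1,0],[-1,1.8,-5.5,4,0],[-1,1.8,-5.5,7,0],[-1,1.8,-5.5,10,0]]]}}

```text
time: 6.05
tcp_pos: [554.7, 2.2, 49.8]
tool_rot: [0.271, 3.127, 0.001]
contact_force: [0.5, -0.0, 0.4]
width: 24.0
grasp_force: 24.7
```

Request:
{"fn": "step_arm", "kwargs": {"deltas": [[[-1,0,0,1,0],[-1,0,0,2,0],[-1,0,0,2.8,0],[-1,0,0,3.2,0],[-1,0,0,3.2,0]]]}}

```text
time: 6.47
tcp_pos: [554.3, 1.8, 18.9]
tool_rot: [0.272, 3.128, 0.0]
contact_force: [0.4, 0.8, -0.5]
width: 24.1
grasp_force: 26.1
```

Run:
```python
from m import *
rel([(554.2,2.4,18.5,80)])
p=imaging.grab_frame("wrist"); save(p,"w4")
```

```text
t 6.4667 tcp [554.3   1.8  18.9] yang 80.07 tilt -1.0 w 24.1 F [ 0.4  0.8 -0.5] g 26.1 q7 1.19
  to (554.2, 2.4, 18.5, 80) d [np.float64(0.02), np.float64(0.06), np.float64(0.04), np.float64(0.1)] rows 1
```

View pics/w4.png

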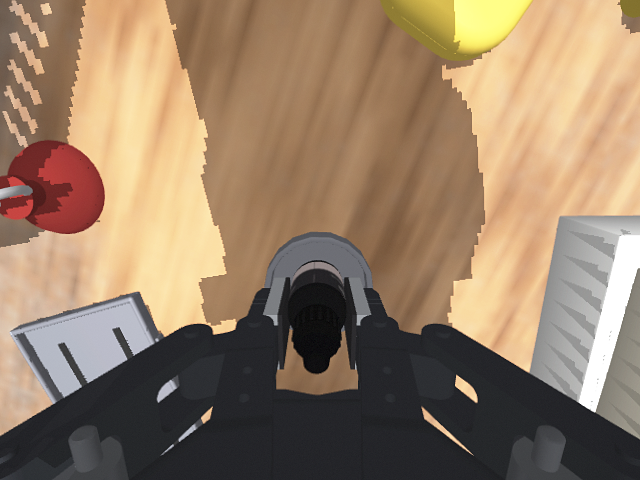

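The bottle is in the cup at (317,300), centred. I'm easing it down and releasing.

Request:
{"fn": "step_arm", "kwargs": {"deltas": [[[-1,0,0,0.1,0],[-1,0,0,0.1,0],[0.1,0,0,0.1,0],[0.1,0,0,0.1,0],[0.1,0,0,0.1,0]]]}}

```text
time: 6.93
tcp_pos: [553.7, 1.5, 17.6]
tool_rot: [0.272, 3.129, 0.0]
contact_force: [-0.4, -0.7, -0.7]
width: 47.1
grasp_force: 0.0
```

Request:
{"fn": "step_arm", "kwargs": {"deltas": [[[0.1,0,0,0,0],[0.2,0,0,-1.5,0],[0.3,0,0,-4,0],[0.4,0,0,-8,0],[1,0,0,-12,0]]]}}

```text
time: 7.35
tcp_pos: [552.5, 1.4, 137.7]
tool_rot: [-0.272, -3.127, 0.001]
contact_force: [1.0, 0.4, 0.1]
width: 70.1
grasp_force: 0.0
```

Run:
```python
from m import *
p=imaging.grab_frame("wrist"); save(p,"w5"); layers(p,((31,41),(58,66),(75,92)))
C=cloud(p,np.ones((480,640),bool)); C=C[np.hypot(C[:,0]-554,C[:,1]-2)<22]; 
for lo,hi in((20,43),(45,65),(65,75)):
    Q=C[(C[:,2]>lo)&(C[:,2]<hi)]; print(lo,len(Q),Q.mean(0).round(1) if len(Q) else 0,Q[:,2].max() if len(Q) else 0)
rel([(586,154.5,139,-10),(586,154.5,75,-10),(586,154.5,160,-10),(531.2,289,160,-88),(531.2,289,16,-88)])
```

```text
31 41 3897 (array([601.2, 144.5]), 113.0, 63.0, 'longaxis deg', -9.5) [541. 105.  31.] [653. 184.  41.]
58 66 4754 (array([608.5, 146.5]), 99.8, 51.5, 'longaxis deg', -10.8) [555. 113.  58.] [662. 180.  66.]
75 92 5759 (array([585.7, 153.4]), 55.3, 45.8, 'longaxis deg', 78.0) [561. 125.  75.] [610. 181.  88.]
20 460 [546.6   3.1  34.4] 40.363742087187944
45 426 [550.4   2.5  55.5] 64.70156817337399
65 139 [553.    2.1  67.8] 69.99938927625016
t 7.4 tcp [555.9   1.4 145.2] yang 80.02 tilt -1.0 w 76.9 F [2.7 0.4 4.5] g 0.0 q7 1.22
  to (586, 154.5, 139, -10) d [np.float64(-0.31), np.float64(15.6), np.float64(0.62), np.float64(-90.0)] rows 13
  to (586, 154.5, 75, -10) d [np.float64(0.0), np.float64(0.0), np.float64(6.4), np.float64(-0.0)] rows 2
  to (586, 154.5, 160, -10) d [np.float64(0.0), np.float64(0.0), np.float64(-8.5), np.float64(-0.0)] rows 3
  to (531.2, 289, 160, -88) d [np.float64(-12.29), np.float64(7.73), np.float64(0.0), np.float64(78.0)] rows 12
  to (531.2, 289, 16, -88) d [np.float64(0.0), np.float64(0.0), np.float64(14.4), np.float64(-0.0)] rows 4
```

The bottle stands in the cup. Next is the case, which needs a yaw of +91.5° so the fingers close along the carton's length.

Request:
{"fn": "step_arm", "kwargs": {"deltas": [[[1,-0.1,3.2,0,7],[1,-0.2,6.4,0,14],[1,-0.3,9.6,0,21],[1,-0.4,12.8,0,28],[1,-0.5,15.6,0,35]]]}}

```text
time: 7.82
tcp_pos: [585.5, 156.5, 137.4]
tool_rot: [1.209, 2.9, 0.001]
contact_force: [0.3, -0.9, 0.6]
width: 85.5
grasp_force: 0.0
```

Request:
{"fn": "step_arm", "kwargs": {"deltas": [[[1,0,0,0,7],[1,0,0,0,14],[1,0,0,0,21],[1,0,0,0,28],[1,0,0,0,35]]]}}

```text
time: 8.23
tcp_pos: [585.2, 154.4, 137.2]
tool_rot: [2.025, 2.402, -0.0]
contact_force: [0.4, 0.5, -0.2]
width: 85.3
grasp_force: 0.0
```

Request:
{"fn": "step_arm", "kwargs": {"deltas": [[[1,0,0,0,7],[1,0,0,0,14],[1,0,0,0,21.5],[1,0,0,0,21.5],[1,0,0,0,21.5]]]}}

```text
time: 8.65
tcp_pos: [585.1, 154.5, 137.1]
tool_rot: [2.428, 1.993, -0.001]
contact_force: [0.3, 0.2, 0.0]
width: 85.3
grasp_force: 0.0
```

Run:
```python
from m import *
rel([(586,154.3,66,-11.3)])
p=imaging.grab_frame("wrist"); save(p,"w6"); layers(p,((31,41),(58,66),(75,92)))
```

```text
t 8.65 tcp [585.1 154.5 137.1] yang -11.24 tilt -1.0 w 85.3 F [0.3 0.2 0. ] g 0.0 q7 -0.15
  to (586, 154.3, 66, -11.3) d [np.float64(0.0), np.float64(0.09), np.float64(7.11), np.float64(0.1)] rows 2
31 41 4601 (array([622.7, 141.9]), 155.5, 62.7, 'longaxis deg', -9.5) [541.  99.  31.] [703. 185.  41.]
58 66 6614 (array([614.4, 146.1]), 110.4, 50.4, 'longaxis deg', -11.0) [556. 111.  58.] [673. 180.  64.]
75 92 5777 (array([586.5, 154.7]), 56.0, 46.1, 'longaxis deg', 78.5) [562. 126.  75.] [611. 183.  88.]
```

View pics/w6.png

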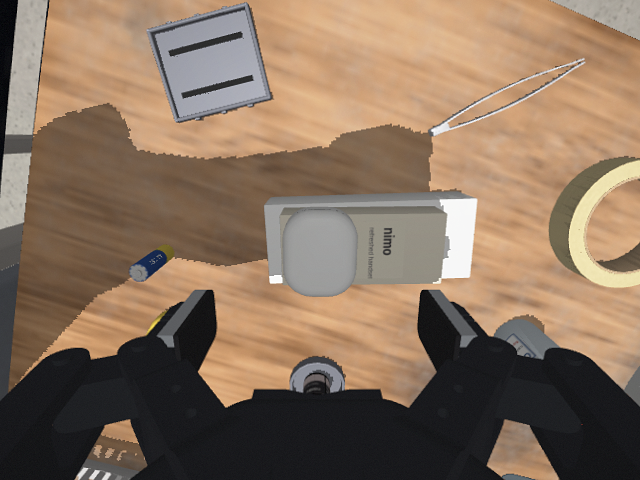

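The case is below the tool and aligned, at (320,250) in the picture. I'm descending 7.1 cm with a 1.4 mm y correction, then gripping.

Request:
{"fn": "step_arm", "kwargs": {"deltas": [[[1,0,0.14,3,0],[1,0,0.14,6,0],[1,0,0.14,7.1,0],[1,0,0.14,7.1,0],[1,0,0.14,7.1,0]]], "newtons": 30}}

```text
time: 9.12
tcp_pos: [586.7, 153.5, 66.4]
tool_rot: [-2.431, -1.989, 0.002]
contact_force: [0.9, 0.8, 1.4]
width: 85.3
grasp_force: 0.0
```

Request:
{"fn": "step_arm", "kwargs": {"deltas": [[[-1,0,0,0,0],[-1,0,0,0,0],[-1,0,0,0,0],[-1,0,0,0,0],[-1,0,0,0,0]]]}}

```text
time: 9.53
tcp_pos: [587.3, 154.2, 67.6]
tool_rot: [2.431, 1.989, 0.003]
contact_force: [0.1, -0.2, 6.7]
width: 45.7
grasp_force: 30.6
```

Request:
{"fn": "step_arm", "kwargs": {"deltas": [[[-1,0,0,-0.5,0],[-1,0,0,-1.5,0],[-1,0,0,-3,0],[-1,0,0,-5,0],[-1,0,0,-7,0]]]}}

```text
time: 9.95
tcp_pos: [586.5, 153.8, 137.7]
tool_rot: [-2.432, -1.989, 0.001]
contact_force: [0.4, -0.1, -0.2]
width: 45.2
grasp_force: 31.2
```

Run:
```python
from m import *
p=imaging.grab_frame("wrist"); save(p,"w7")
rel([(531.2,289,137,92)])
C=cloud(p,np.ones((480,640),bool)); s,t,R=pose(); L=(C-t)@R   # tool frame
Q=L[(abs(L[:,1])<21)&(abs(L[:,0])<40)&(abs(L[:,2])<40)]; print("held",len(Q),np.percentile(Q,[1,50,99],axis=0).round(1))
```

```text
t 10.0 tcp [588.3 154.1 141.5] yang -11.48 tilt -1.0 w 45.6 F [0.7 1.1 2. ] g 31.2 q7 -0.15
  to (531.2, 289, 137, 92) d [np.float64(12.09), np.float64(-8.28), np.float64(0.45), np.float64(76.5)] rows 11
held 12603 [[-23.9 -20.4 -32.8]
 [  5.   -0.1 -14.4]
 [ 27.6  20.9   0.5]]
```

View pics/w7.png

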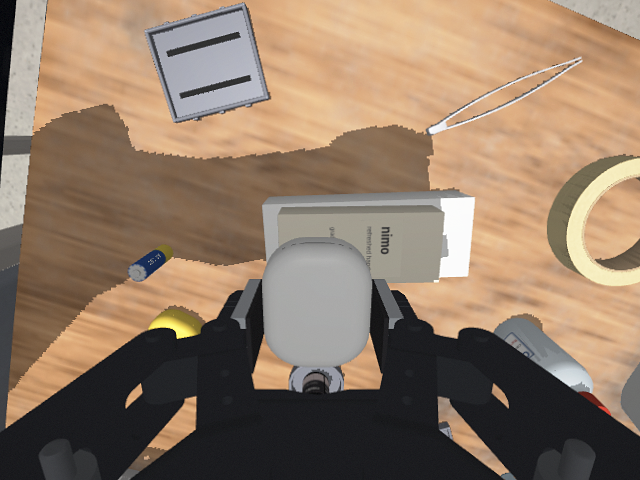

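The case is held level with width 45.7 mm. I'm carrying it to the small tray, turning +76.5° on the way.

Request:
{"fn": "step_arm", "kwargs": {"deltas": [[[-1,2.45,-1.6,0,7],[-1,4.9,-3.2,0,14],[-1,7.3,-4.9,0,21],[-1,9.7,-6.5,0,28],[-1,12.15,-8.1,0,35]]]}}

```text
time: 10.42
tcp_pos: [530.8, 290.4, 137.3]
tool_rot: [-2.92, -1.156, -0.001]
contact_force: [1.0, 0.3, -0.1]
width: 45.5
grasp_force: 31.1
```

Request:
{"fn": "step_arm", "kwargs": {"deltas": [[[-1,0,0,0,7],[-1,0,0,0,14],[-1,0,0,0,21],[-1,0,0,0,28],[-1,0,0,0,35]]]}}

```text
time: 10.83
tcp_pos: [531.3, 289.7, 137.2]
tool_rot: [-3.132, -0.226, -0.001]
contact_force: [-0.2, 0.3, -0.1]
width: 45.6
grasp_force: 31.1
```

Request:
{"fn": "step_arm", "kwargs": {"deltas": [[[-1,0,0,0,6.5],[-1,0,0,2,6.5],[-1,0,0,4,6.5],[-1,0,0,6,6.5],[-1,0,0,6,6.5]]]}}

```text
time: 11.25
tcp_pos: [529.7, 289.2, 74.1]
tool_rot: [3.14, 0.057, -0.006]
contact_force: [0.1, -0.3, 0.3]
width: 45.1
grasp_force: 31.1
```

Run:
```python
from m import *
p=imaging.grab_frame("wrist"); save(p,"w8"); trays(p,["case_tray_floor"])
rel([(531.2,289,8,-88)])
C=cloud(p,np.ones((480,640),bool));Q=C[(abs(C[:,0]-531)<60)&(abs(C[:,1]-289)<60)&(C[:,2]>6)&(C[:,2]<12)]; print(len(Q),rect(Q))
```

```text
case_tray_floor 0.9 5996 [313. 211.] (array([547.7, 290.5]), 67.0, 46.6, 'longaxis deg', -86.9)
t 11.35 tcp [531.4 289.1  76.8] yang -87.96 tilt -1.0 w 45.2 F [ 0.4  0.1 -0.3] g 31.1 q7 -1.27
  to (531.2, 289, 8, -88) d [np.float64(-0.02), np.float64(0.01), np.float64(6.88), np.float64(0.0)] rows 2
1203 (array([545.2, 290.3]), 68.6, 50.3, 'longaxis deg', -87.0)
```

View pics/w8.png

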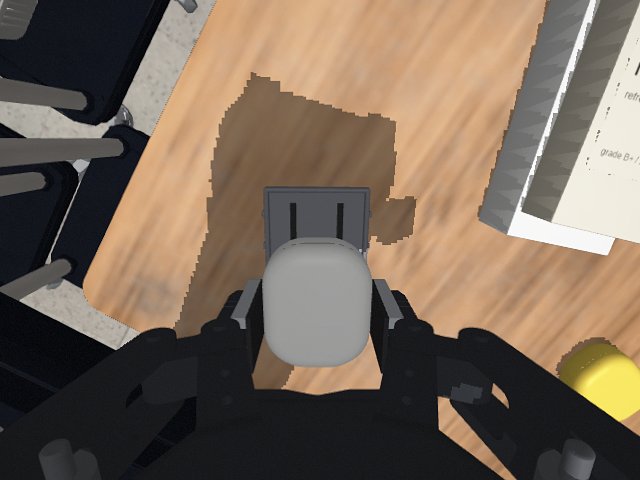

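Case and tray are aligned. From the tray's far edge its centre is about (532,290), so I'm lowering with small corrections.

Request:
{"fn": "step_arm", "kwargs": {"deltas": [[[-1,0.06,-0.1,2,0],[-1,0.06,-0.1,4,0],[-1,0.06,-0.1,5.5,0],[-1,0.06,-0.1,6.5,0],[-1,0.06,-0.1,6.9,0]]]}}

```text
time: 11.77
tcp_pos: [532.3, 290.4, 8.0]
tool_rot: [-3.14, -0.056, -0.0]
contact_force: [-8.5, 2.2, 35.7]
width: 45.2
grasp_force: 35.8
```

Request:
{"fn": "step_arm", "kwargs": {"deltas": [[[-1,0,0,0,0],[-1,0,0,0.05,0],[0.3,0,0,0.05,0],[0.3,0,0,0.05,0],[0.3,0,0,0.05,0]]]}}

```text
time: 12.18
tcp_pos: [532.3, 290.4, 7.3]
tool_rot: [-3.141, -0.056, -0.001]
contact_force: [0.4, 0.2, -0.0]
width: 55.6
grasp_force: 0.0
```

Request:
{"fn": "step_arm", "kwargs": {"deltas": [[[0.5,0,0,-0.3,0],[0.6,0,0,-2,0],[1,0,0,-5,0],[1,0,0,-9,0],[1,0,0,-13,0]]]}}

```text
time: 12.6
tcp_pos: [531.4, 289.5, 137.9]
tool_rot: [3.139, 0.055, -0.002]
contact_force: [0.1, 0.4, -0.3]
width: 85.5
grasp_force: 0.0
```

Request:
{"fn": "step_arm", "kwargs": {"deltas": [[[1,-3,0,0,0],[1,-6,0,0,0],[1,-6,0,0,0]]]}}

```text
time: 12.85
tcp_pos: [466.5, 287.9, 137.1]
tool_rot: [-3.14, -0.058, 0.008]
contact_force: [0.1, -0.6, -1.5]
width: 85.3
grasp_force: 0.0
```

Run:
```python
from m import *
p=imaging.grab_frame("wrist"); save(p,"w9")
C=cloud(p,np.ones((480,640),bool)); C=C[(abs(C[:,0]-531)<60)&(abs(C[:,1]-289)<60)]
for lo,hi in ((6,11),(16,32),(25,32)):
    Q=C[(C[:,2]>lo)&(C[:,2]<hi)]; print(lo,len(Q),rect(Q),np.percentile(Q[:,2],99))
rel([(613.9,145.6,130,79),(613.9,145.6,52,79)])
layers(p,((31,41),(58,66)))
```

```text
6 1454 (array([531.3, 289.7]), 75.7, 69.0, 'longaxis deg', 2.1) 9.442209847105085
16 4360 (array([532.3, 290.1]), 55.8, 45.5, 'longaxis deg', 1.0) 28.399318377648893
25 3728 (array([532.2, 290.2]), 52.3, 43.2, 'longaxis deg', 4.5) 28.433986821160214
t 12.9 tcp [469.1 288.3 137.2] yang -87.88 tilt -1.0 w 85.2 F [-0.2  1.   0.7] g 0.0 q7 -1.37
  to (613.9, 145.6, 130, 79) d [np.float64(13.94), np.float64(14.8), np.float64(0.72), np.float64(13.1)] rows 6
  to (613.9, 145.6, 52, 79) d [np.float64(0.0), np.float64(0.0), np.float64(7.8), np.float64(-0.0)] rows 2
31 41 3227 (array([583.5, 148.5]), 75.8, 63.2, 'longaxis deg', -8.8) [542. 122.  31.] [626. 185.  41.]
58 66 9384 (array([591.3, 150.4]), 64.0, 51.8, 'longaxis deg', -10.5) [556. 120.  58.] [619. 181.  65.]
```

View pics/w9.png

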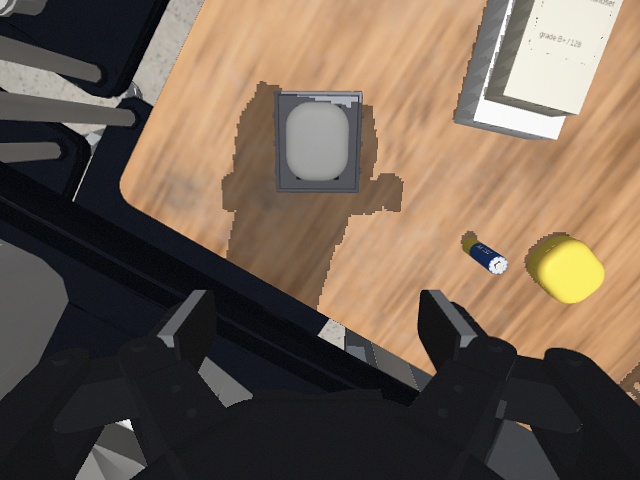

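The case sits centred in its tray at (318,140). Next is the small carton.

Request:
{"fn": "step_arm", "kwargs": {"deltas": [[[1,2.7,2.9,0,3],[1,5.4,5.8,0,6],[1,8.1,8.7,0,9],[1,10.8,11.6,0,12],[1,13.7,14.7,0,13]]]}}

```text
time: 13.32
tcp_pos: [615.2, 145.3, 136.7]
tool_rot: [3.127, -0.303, 0.0]
contact_force: [0.7, 1.2, 0.9]
width: 85.4
grasp_force: 0.0
```

Request:
{"fn": "step_arm", "kwargs": {"deltas": [[[1,0,0,0,0],[1,0,0,0,0],[1,0,0,0,0]]]}}

```text
time: 13.57
tcp_pos: [613.7, 146.3, 136.4]
tool_rot: [3.127, -0.301, -0.001]
contact_force: [0.0, 0.5, -1.1]
width: 85.3
grasp_force: 0.0
```

Run:
```python
from m import *
p=imaging.grab_frame("wrist"); save(p,"w10")
rel([(614.3,145.8,42,-100.8)])
layers(p,((31,41),(58,66)))
```

```text
t 13.6167 tcp [613.1 147.3 136.4] yang -100.91 tilt -1.0 w 85.5 F [-0.5  0.5 -0.2] g 0.0 q7 -1.31
  to (614.3, 145.8, 42, -100.8) d [np.float64(0.14), np.float64(0.12), np.float64(9.44), np.float64(-0.1)] rows 3
31 41 5671 (array([622.9, 141.7]), 155.2, 62.4, 'longaxis deg', -9.4) [542.  99.  34.] [703. 176.  39.]
58 66 11874 (array([614.2, 145.8]), 110.8, 50.2, 'longaxis deg', -10.5) [556. 112.  58.] [673. 180.  65.]
```

Request:
{"fn": "step_arm", "kwargs": {"deltas": [[[1,0.08,0.08,3,0],[1,0.08,0.08,6,0],[1,0.08,0.08,8.5,0],[1,0.08,0.08,9.4,0],[1,0.08,0.08,9.4,0]]], "newtons": 40}}

```text
time: 14.03
tcp_pos: [612.5, 146.9, 40.9]
tool_rot: [3.127, -0.297, -0.006]
contact_force: [0.5, 0.2, -0.0]
width: 85.0
grasp_force: 0.0
```

Request:
{"fn": "step_arm", "kwargs": {"deltas": [[[-1,0,0,0,0],[-1,0,0,0,0],[-1,0,0,0,0],[-1,0,0,0,0],[-1,0,0,0,0]]]}}

```text
time: 14.45
tcp_pos: [615.1, 146.0, 44.5]
tool_rot: [-3.126, 0.299, -0.003]
contact_force: [-0.8, 0.0, 5.1]
width: 48.8
grasp_force: 41.6
```

Request:
{"fn": "step_arm", "kwargs": {"deltas": [[[-1,0,0,-0.5,0],[-1,0,0,-1.5,0],[-1,0,0,-3,0],[-1,0,0,-5.5,0],[-1,0,0,-8.5,0]]]}}

```text
time: 14.87
tcp_pos: [613.6, 145.3, 129.1]
tool_rot: [3.126, -0.301, -0.002]
contact_force: [-0.6, -0.1, -1.4]
width: 48.9
grasp_force: 41.8
```

Run:
```python
from m import *
p=imaging.grab_frame("wrist"); save(p,"w11")
rel([(611,-114,130,-83.2)])
layers(p,((31,41),))
trays(p,["small_tray_floor","large_tray_floor"])
```

```text
t 14.9167 tcp [616.5 144.9 135.2] yang -101.03 tilt -1.0 w 49.1 F [ 2.5 -0.7  3.1] g 42.0 q7 -1.31
  to (611, -114, 130, -83.2) d [np.float64(4.41), np.float64(25.51), np.float64(0.52), np.float64(-17.8)] rows 7
31 41 5822 (array([679.4, 132.4]), 62.6, 40.9, 'longaxis deg', 79.3) [654.  99.  34.] [704. 166.  38.]
small_tray_floor 0.71 7260 [618. 162.] (array([611.8, -91.7]), 133.1, 37.6, 'longaxis deg', 3.3)
large_tray_floor 0.39 2066 [490. 252.] (array([557.7,   5.6]), 54.1, 52.1, 'longaxis deg', -45.4)
large_tray_floor 0.22 1971 [513. 276.] (array([538.5, -13.7]), 71.9, 26.9, 'longaxis deg', 47.0)
```

View pics/w11.png

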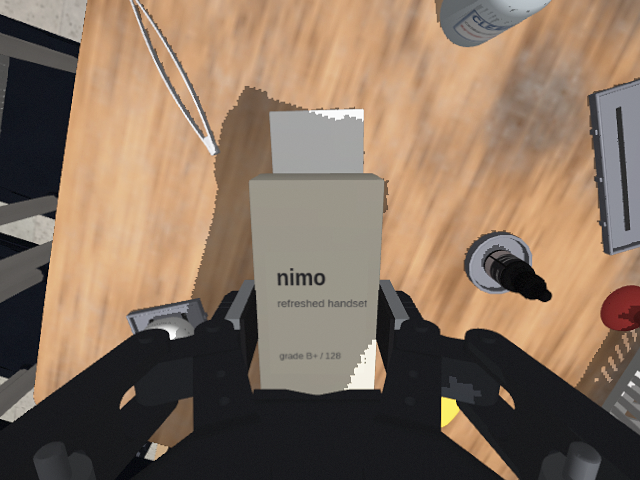

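Request:
{"fn": "step_arm", "kwargs": {"deltas": [[[-1,0.7,3.6,0,-2],[-1,1.4,7.3,0,-4],[-1,2.0,10.9,0,-6],[-1,2.7,14.6,0,-8],[-1,3.4,18.2,0,-10]]]}}

```text
time: 15.43
tcp_pos: [612.4, -41.0, 127.8]
tool_rot: [-3.142, 0.023, 0.001]
contact_force: [0.2, 0.1, -1.1]
width: 48.9
grasp_force: 41.9
```

Request:
{"fn": "step_arm", "kwargs": {"deltas": [[[-1,0,3,0,-3],[-1,0,5.5,0,-6],[-1,0.1,7.4,1,-7.8],[-1,0.1,7.4,2,-7.8],[-1,0.1,7.4,2,-7.8]]]}}

```text
time: 15.85
tcp_pos: [611.6, -114.5, 106.4]
tool_rot: [-3.136, -0.183, 0.004]
contact_force: [-0.1, 0.6, -0.8]
width: 48.7
grasp_force: 41.9
```

Run:
```python
from m import *
p=imaging.grab_frame("wrist"); save(p,"w12")
rel([(612,-114,9,-83)])
trays(p,["small_tray_floor","large_tray_floor"])
C=cloud(p,np.ones((480,640),bool)); Q=C[(abs(C[:,0]-612)<95)&(abs(C[:,1]+114)<55)&(C[:,2]>5)&(C[:,2]<12)]; print(len(Q),rect(Q),Q.min(0),Q.max(0))
s,t,R=pose(); L=(C-t)@R; Q=L[(abs(L[:,1])<30)&(abs(L[:,0])<80)&(abs(L[:,2]+20)<5)]; print("held",len(Q),rect(Q),np.percentile(Q[:,2],[5,50,95]))
```

```text
t 15.9 tcp [ 611.9 -113.2  106.9] yang -83.23 tilt -1.0 w 48.9 F [ 0.2  0.8 -1.2] g 41.9 q7 -0.66
  to (612, -114, 9, -83) d [np.float64(-0.0), np.float64(0.08), np.float64(9.79), np.float64(-0.2)] rows 3
small_tray_floor 0.78 3362 [324. 157.] (array([ 668.6, -111.2]), 72.1, 21.6, 'longaxis deg', -83.2)
small_tray_floor 0.32 2225 [171. 277.] (array([558. ,  -0.8]), 52.6, 51.8, 'longaxis deg', 51.1)
large_tray_floor 0.58 16947 [503. 260.] (array([ 575.8, -257.1]), 177.6, 88.6, 'longaxis deg', 1.8)
729 (array([ 668.6, -111.5]), 72.4, 22.3, 'longaxis deg', -83.7) [ 653.71931883 -148.22790419    5.05273529] [683.45047951 -74.9600984    9.83988622]
held 26425 (array([6.2, 0.4]), 94.1, 59.1, 'longaxis deg', 0.2) [-17.55525975 -16.41465215 -15.39940034]
```

View pics/w12.png

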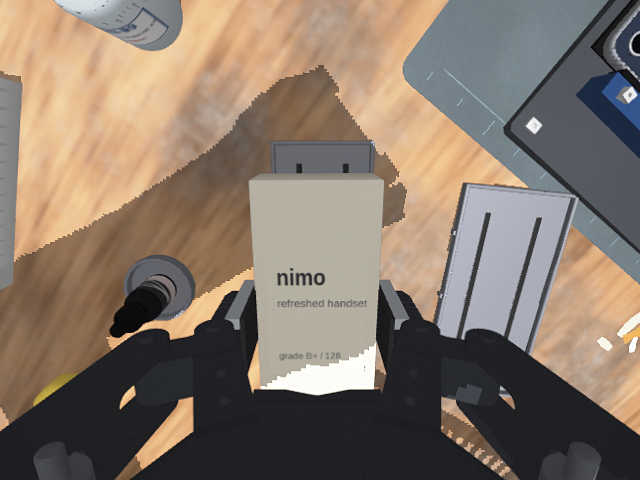

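The tray's far end shows at (324,157). That puts its centre at (614,-117.5), yaw 6.5°. I'm lowering with a small correction.

Request:
{"fn": "step_arm", "kwargs": {"deltas": [[[-1,0.17,0.38,2.5,0],[-1,0.17,0.38,5,0],[-1,0.17,0.38,7.5,0],[-1,0.17,0.38,9,0],[-1,0.17,0.38,9.4,0]]]}}

```text
time: 16.42
tcp_pos: [614.1, -115.2, 11.7]
tool_rot: [-3.135, -0.19, 0.005]
contact_force: [-0.6, 1.3, 0.5]
width: 49.0
grasp_force: 42.1
```

Request:
{"fn": "step_arm", "kwargs": {"deltas": [[[-1,0,0,0.1,0],[-1,0,0,0.2,0],[-1,0,0,0.3,0],[-1,0,0,0.3,0]]]}}

```text
time: 16.75
tcp_pos: [615.6, -117.0, 11.8]
tool_rot: [3.136, 0.188, 0.002]
contact_force: [0.1, -0.4, -1.3]
width: 49.3
grasp_force: 42.0
```

Run:
```python
from m import *
p=imaging.grab_frame("wrist")
rel([(614,-117.3,9,-83.2)])
C=cloud(p,np.ones((480,640),bool)); C=C[(abs(C[:,0]-640)<60)&(abs(C[:,1]+114)<55)]
for lo,hi in ((6,12),(24,34)):
  Q=C[(C[:,2]>lo)&(C[:,2]<hi)]; print(len(Q),rect(Q),Q.max(0),np.median(Q[:,2]))
```

```text
t 16.8 tcp [ 615.5 -117.    11.7] yang -83.14 tilt -1.0 w 48.7 F [-0.1 -0.  -1.6] g 42.0 q7 -0.55
  to (614, -117.3, 9, -83.2) d [np.float64(-0.16), np.float64(0.01), np.float64(0.27), np.float64(0.1)] rows 1
3113 (array([ 648.6, -113.8]), 74.4, 63.7, 'longaxis deg', -84.9) [683.30197954 -74.98643651  11.95834276] 7.662707743321261
26809 (array([ 624.3, -115.9]), 91.8, 76.7, 'longaxis deg', 7.0) [672.71439786 -78.08400401  33.95730808] 29.453080078662246
```

Request:
{"fn": "step_arm", "kwargs": {"deltas": [[[-1,-0.05,0,0.1,0],[-1,-0.05,0,0.2,0],[-1,-0.05,0,0.3,0],[-1,-0.05,0,0.3,0]]]}}

```text
time: 17.13
tcp_pos: [615.5, -117.0, 11.4]
tool_rot: [-3.134, -0.187, -0.006]
contact_force: [-6.4, 4.3, 33.1]
width: 49.2
grasp_force: 45.9
```

Request:
{"fn": "step_arm", "kwargs": {"deltas": [[[0.3,0,0,0,0],[0.3,0,0,0,0],[0.3,0,0,0,0],[0.4,0,0,0,0],[0.5,0,0,-1,0]]]}}

```text
time: 17.55
tcp_pos: [613.6, -116.9, 16.6]
tool_rot: [-3.135, -0.188, 0.004]
contact_force: [0.1, 0.8, 0.1]
width: 64.2
grasp_force: 0.0
```

Request:
{"fn": "step_arm", "kwargs": {"deltas": [[[1,0,0,-2.5,0],[1,0,0,-5,0],[1,-0.5,0,-9,0],[1,-2,0,-12,0],[1,-4,0,-12,0]]]}}

```text
time: 17.97
tcp_pos: [577.7, -123.2, 143.2]
tool_rot: [3.134, 0.188, 0.012]
contact_force: [0.7, -1.1, 0.2]
width: 85.7
grasp_force: 0.0
```

Request:
{"fn": "step_arm", "kwargs": {"deltas": [[[1,0,0,0,0],[1,0,0,0,0]]]}}

```text
time: 18.13
tcp_pos: [574.2, -121.9, 138.8]
tool_rot: [-3.136, -0.186, -0.001]
contact_force: [-0.9, 0.1, 0.9]
width: 85.5
grasp_force: 0.0
```

Run:
```python
from m import *
p=imaging.grab_frame("wrist"); save(p,"w13")
C=cloud(p,np.ones((480,640),bool)); C=C[(abs(C[:,0]-614)<85)&(abs(C[:,1]+117)<58)]
for lo,hi in ((6,12),(24,34)):
  Q=C[(C[:,2]>lo)&(C[:,2]<hi)]; print(len(Q),rect(Q),np.percentile(Q[:,2],[5,50,95]))
trays(p,["large_tray_floor"])
rel([(622.6,141.5,130,-99.5),(622.6,141.5,16,-99.5)])
```

```text
1954 (array([ 613.4, -117.8]), 131.6, 74.2, 'longaxis deg', 6.5) [6.41558004 7.68475282 8.94253689]
10211 (array([ 614.6, -117. ]), 110.2, 50.2, 'longaxis deg', 7.0) [27.96472074 29.11475557 30.27275516]
large_tray_floor 0.93 18022 [484. 221.] (array([ 576.8, -257.2]), 175.3, 87.9, 'longaxis deg', 1.4)
t 18.2333 tcp [ 575.2 -121.6  137.8] yang -83.13 tilt -1.0 w 85.4 F [-0.5 -0.2 -0.5] g 0.0 q7 -0.65
  to (622.6, 141.5, 130, -99.5) d [np.float64(7.85), np.float64(-25.56), np.float64(0.78), np.float64(16.4)] rows 7
  to (622.6, 141.5, 16, -99.5) d [np.float64(0.0), np.float64(0.0), np.float64(11.4), np.float64(-0.0)] rows 3
```

The small carton is flat and centred in its tray, at (614.6,-117) against (613.4,-117.8). Now the large carton.

Request:
{"fn": "step_arm", "kwargs": {"deltas": [[[1,1.1,-3.6,0,0],[1,2.2,-7.3,0,0],[1,3.4,-10.9,0,0],[1,4.5,-14.6,0,0],[1,5.6,-18.25,0,0]]]}}

```text
time: 18.65
tcp_pos: [609.2, 68.1, 137.0]
tool_rot: [3.135, 0.188, -0.001]
contact_force: [1.5, -1.0, -0.5]
width: 85.3
grasp_force: 0.0
```

Request:
{"fn": "step_arm", "kwargs": {"deltas": [[[1,1.1,-3.6,0,6],[1,2.25,-7.3,0,12],[1,2.25,-7.3,0,16.4],[1,2.25,-7.3,0,16.4],[1,2.25,-7.3,0,16.4]]]}}

```text
time: 19.07
tcp_pos: [622.2, 141.1, 136.9]
tool_rot: [3.129, -0.256, -0.001]
contact_force: [0.5, -0.1, 0.4]
width: 85.4
grasp_force: 0.0
```

Run:
```python
from m import *
p=imaging.grab_frame("wrist"); save(p,"w14")
rel([(622.7,141.6,14,-99.5)])
layers(p,((31,41),))
```

```text
t 19.1167 tcp [622.2 140.  137.3] yang -99.45 tilt -1.0 w 85.5 F [-0.  -0.4  0.1] g 0.0 q7 -1.29
  to (622.7, 141.6, 14, -99.5) d [np.float64(0.02), np.float64(-0.17), np.float64(12.33), np.float64(0.0)] rows 4
31 41 16985 (array([622.5, 141.8]), 155.7, 62.2, 'longaxis deg', -9.4) [541.  99.  34.] [704. 184.  39.]
```

Request:
{"fn": "step_arm", "kwargs": {"deltas": [[[1,0,-0.12,3.5,0],[1,0,-0.12,7,0],[1,0,-0.12,10,0],[1,0,-0.12,12,0],[1,0,-0.12,12.3,0]]], "newtons": 60}}

```text
time: 19.53
tcp_pos: [620.8, 140.1, 11.7]
tool_rot: [3.129, -0.263, -0.007]
contact_force: [-0.8, 0.6, 0.8]
width: 85.2
grasp_force: 0.0
```

Request:
{"fn": "step_arm", "kwargs": {"deltas": [[[1,0,0,0,0],[-1,0,0,0,0],[-1,0,0,0,0],[-1,0,0,0,0],[-1,0,0,0,0]]]}}

```text
time: 19.95
tcp_pos: [623.5, 141.7, 16.9]
tool_rot: [-3.13, 0.262, -0.004]
contact_force: [-0.6, 0.1, 4.6]
width: 60.5
grasp_force: 65.3
```

Request:
{"fn": "step_arm", "kwargs": {"deltas": [[[-1,0,0,0,0],[-1,0,0,-1.5,0],[-1,0,0,-4,0],[-1,0,0,-7,0],[-1,0,0,-10,0]]]}}

```text
time: 20.37
tcp_pos: [622.2, 142.2, 117.3]
tool_rot: [3.131, -0.262, -0.0]
contact_force: [0.4, -0.0, -0.7]
width: 60.5
grasp_force: 65.4
```

Request:
{"fn": "step_arm", "kwargs": {"deltas": [[[-1,0,0,-1.5,0],[-1,0,0,-2,0],[-1,0,0,-2,0]]]}}

```text
time: 20.62
tcp_pos: [622.9, 142.9, 136.4]
tool_rot: [-3.129, 0.26, -0.003]
contact_force: [-0.7, -0.9, -1.3]
width: 60.3
grasp_force: 65.5
```

Run:
```python
from m import *
p=imaging.grab_frame("wrist"); save(p,"w15")
rel([(575,-257,134,-88.5)])
```

```text
t 20.6667 tcp [622.2 142.9 134.9] yang -99.51 tilt -1.0 w 60.5 F [-0.1 -0.2 -2.7] g 65.5 q7 -1.29
  to (575, -257, 134, -88.5) d [np.float64(1.95), np.float64(40.22), np.float64(0.09), np.float64(-11.0)] rows 11
```

View pics/w15.png

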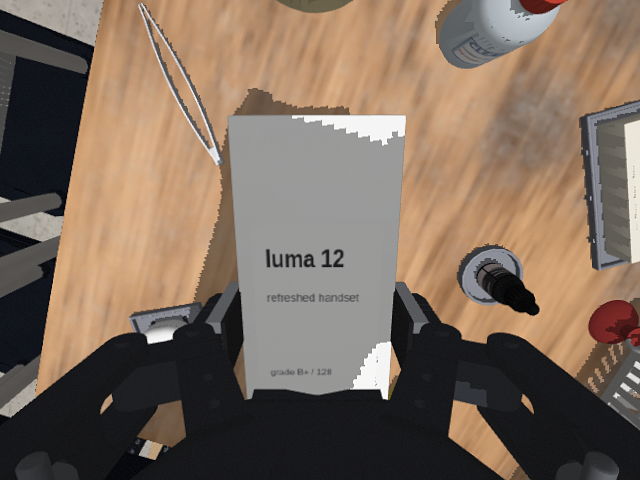

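Run:
```python
from m import *
for n in ("top","side"):
    p=imaging.grab_frame(n); C=cloud(p,np.ones((480,640),bool)); C=C[(C[:,2]>35)&(C[:,1]<-60)&(C[:,1]>-450)&(C[:,0]>250)&(C[:,0]<700)]
    print(n)
    for y in range(-440,-60,30):
        Q=C[abs(C[:,1]-y)<15]
        Q=Q[Q[:,0]<580]
        if len(Q): i=Q[:,0].argmax(); print(y,len(Q),"xmax",Q[:,0].max().round(),"at z",Q[i,2].round(),"zmax",np.percentile(Q[:,2],99).round())
    if n=="side": trays(p,["large_tray_floor"])
```

```text
top
-350 703 xmax 401.0 at z 120.0 zmax 127.0
-320 794 xmax 419.0 at z 118.0 zmax 126.0
-290 409 xmax 436.0 at z 117.0 zmax 127.0
-260 333 xmax 450.0 at z 119.0 zmax 199.0
-230 760 xmax 466.0 at z 119.0 zmax 206.0
-200 1126 xmax 482.0 at z 121.0 zmax 205.0
-170 1128 xmax 496.0 at z 121.0 zmax 204.0
-140 1087 xmax 498.0 at z 116.0 zmax 208.0
-110 1148 xmax 566.0 at z 35.0 zmax 206.0
-80 808 xmax 439.0 at z 123.0 zmax 203.0
side
-350 541 xmax 399.0 at z 120.0 zmax 124.0
-320 186 xmax 412.0 at z 121.0 zmax 124.0
-290 176 xmax 429.0 at z 120.0 zmax 123.0
-260 208 xmax 446.0 at z 120.0 zmax 202.0
-230 392 xmax 460.0 at z 121.0 zmax 206.0
-200 487 xmax 478.0 at z 119.0 zmax 206.0
-170 604 xmax 491.0 at z 121.0 zmax 204.0
-140 824 xmax 493.0 at z 119.0 zmax 207.0
-110 1756 xmax 486.0 at z 46.0 zmax 204.0
-80 1622 xmax 439.0 at z 120.0 zmax 200.0
large_tray_floor 0.78 950 [312. 190.] (array([ 546.2, -249.3]), 123.1, 89.1, 'longaxis deg', 2.0)
```

The basket rim is at z ≈ 121, about 30 mm clear of the carton's final near end. I'll carry the carton along x ≈ 622 first and pull back only over the tray.

Request:
{"fn": "step_arm", "kwargs": {"deltas": [[[-1,0.6,3.8,-0.5,0],[-1,1.3,7.7,-1,0],[-1,1.9,11.6,-1.5,0],[-1,2.6,15.4,-1.5,0],[-1,3.2,19.3,-1.5,0]]]}}

```text
time: 21.23
tcp_pos: [621.5, -54.9, 148.8]
tool_rot: [3.13, -0.261, -0.002]
contact_force: [1.2, -0.2, -0.9]
width: 60.4
grasp_force: 65.5
```

Request:
{"fn": "step_arm", "kwargs": {"deltas": [[[-1,0.6,3.8,0,0],[-1,1.3,7.7,0,0],[-1,1.9,11.6,0,0],[-1,2.6,15.4,0,0],[-1,3.2,19.3,0,0]]]}}

```text
time: 21.65
tcp_pos: [620.8, -250.6, 148.3]
tool_rot: [-3.13, 0.262, 0.003]
contact_force: [0.7, -0.6, -1.2]
width: 60.6
grasp_force: 65.5
```

Request:
{"fn": "step_arm", "kwargs": {"deltas": [[[-1,0,0.5,0,-5],[-1,-1.5,1,0,-11],[-1,-3,1.24,0,-11],[-1,-4.4,1.24,0,-11],[-1,-4.4,1.24,0,-11]]]}}

```text
time: 22.07
tcp_pos: [572.5, -254.1, 148.5]
tool_rot: [-3.14, -0.035, 0.006]
contact_force: [-0.4, 0.9, -1.3]
width: 60.7
grasp_force: 65.6
```

Run:
```python
from m import *
p=imaging.grab_frame("wrist"); save(p,"w16")
rel([(576,-257,17,-88.3)])
C=cloud(p,np.ones((480,640),bool)); Q=C[(abs(C[:,0]-600)<95)&(abs(C[:,1]+257)<60)&(C[:,2]>5)&(C[:,2]<12)]; print(len(Q),rect(Q),Q.min(0),Q.max(0))
p=imaging.grab_frame("top")
for m in mark_of("large_tray_floor",p): print(m["conf"],m["position"],onplane(p,[m["position"]],3))
```

```text
t 22.1167 tcp [ 574.5 -253.9  148.8] yang -88.66 tilt -1.0 w 61.1 F [ 0.1  0.5 -0.9] g 65.6 q7 -0.58
  to (576, -257, 17, -88.3) d [np.float64(0.14), np.float64(0.31), np.float64(13.18), np.float64(-0.4)] rows 4
523 (array([ 677.6, -257.2]), 84.1, 35.1, 'longaxis deg', -89.3) [ 659.5446793  -299.42497984    5.13562073] [ 694.93892787 -215.33704073   11.99559199]
0.62 [435.0, 232.1] [[ 574.83462979 -256.75104966    3.        ]]
```

View pics/w16.png

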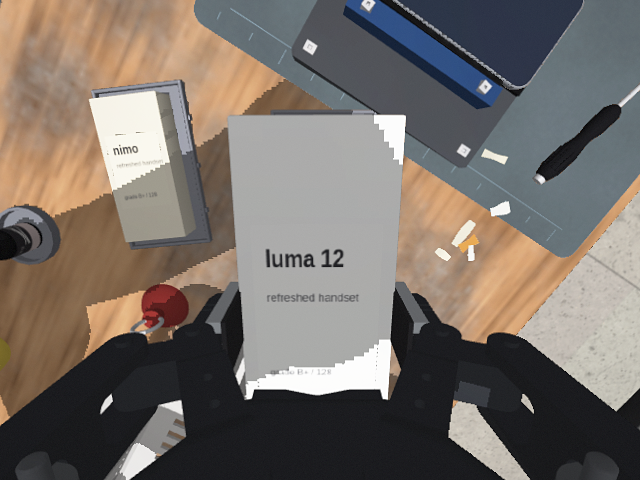

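Request:
{"fn": "step_arm", "kwargs": {"deltas": [[[-1,0.1,0.3,2.5,-0.4],[-1,0.1,0.3,5,-0.4],[-1,0.1,0.3,7.5,-0.4],[-1,0.1,0.3,9,-0.4],[-1,0.1,0.3,9,-0.4]]]}}

```text
time: 22.63
tcp_pos: [576.6, -255.7, 56.2]
tool_rot: [-3.139, -0.052, 0.007]
contact_force: [-0.4, 0.3, -1.3]
width: 60.4
grasp_force: 65.5
```

Run:
```python
from m import *
p=imaging.grab_frame("wrist"); save(p,"w17")
rel([(576,-257,17,-88.3)])
C=cloud(p,np.ones((480,640),bool)); Q=C[(C[:,0]<672)&(C[:,0]>600)&(abs(C[:,1]+257)<50)&(C[:,2]>5.5)&(C[:,2]<10)]; print(len(Q),rect(Q),Q.min(0),Q.max(0))
Q=C[(C[:,0]<672)&(C[:,0]>600)&(abs(C[:,1]+257)<37)&(C[:,2]>65)&(C[:,2]<85)]; print("carton",len(Q),rect(Q),Q.max(0), np.median(Q[:,2]))
```

```text
t 22.6833 tcp [ 577.1 -256.4   58. ] yang -88.12 tilt -1.0 w 60.6 F [-0.4 -0.2  0.1] g 65.5 q7 -0.47
  to (576, -257, 17, -88.3) d [np.float64(-0.11), np.float64(0.06), np.float64(4.1), np.float64(0.2)] rows 2
1028 (array([ 664.1, -261. ]), 91.6, 15.3, 'longaxis deg', -89.6) [ 656.09193137 -306.8460637     5.52052195] [ 671.86692328 -215.26850432    9.98975826]
carton 24889 (array([ 626.3, -253.8]), 62.6, 54.8, 'longaxis deg', -88.1) [ 654.37925505 -222.04481192   77.54053942] 74.99200023850081
```

View pics/w17.png

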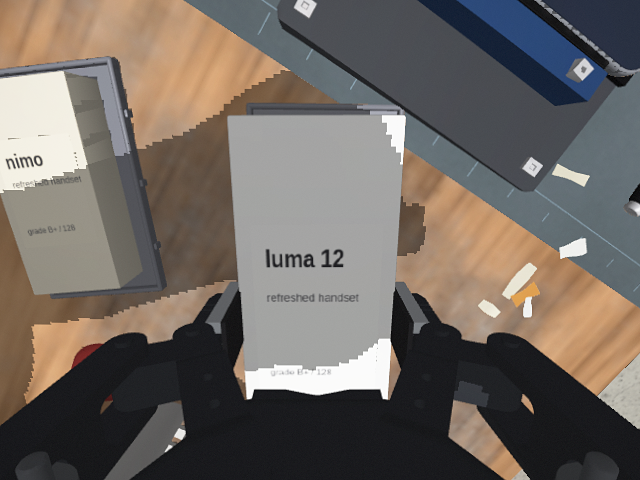

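The tray's far rim shows at row about 105, with corners near (248,105) and (405,111). I'm projecting these.

Run:
```python
from m import *
p=imaging.grab_frame("wrist")
print(onplane(p,[(248,104.5),(405,111),(400,104.5),(375,105)],8).round(1))
a=p["image"][85:135,225:425]; cv2.imwrite("pics/c18.png",cv2.resize(a[:,:,::-1],None,fx=4,fy=4,interpolation=2))
C=cloud(p,np.ones((480,640),bool)); Q=C[(C[:,0]<680)&(C[:,0]>600)&(C[:,1]>-285)&(C[:,1]<-200)&(C[:,2]>5.5)&(C[:,2]<10)]; print(len(Q),rect(Q),Q.min(0),Q.max(0))
rel([])
```

```text
[[ 662.1 -217.1    8. ]
 [ 661.6 -300.7    8. ]
 [ 664.8 -297.7    8. ]
 [ 664.1 -284.4    8. ]]
822 (array([ 668.9, -249.5]), 70.0, 20.1, 'longaxis deg', -86.4) [ 656.71296588 -284.94160379    5.52652982] [ 679.98536987 -215.10990042    9.96491687]
t 22.7333 tcp [ 577.6 -256.9   59.4] yang -88.13 tilt -1.0 w 60.3 F [-0.  -0.1 -1.5] g 65.5 q7 -0.47
```

View pics/c18.png

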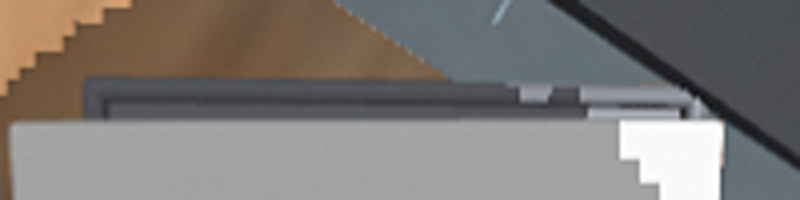

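Request:
{"fn": "step_arm", "kwargs": {"deltas": [[[-1,-0.15,0.3,1,0],[-1,-0.15,0.3,2,0],[-1,-0.15,0.3,3,0],[-1,-0.15,0.3,3.4,0],[-1,-0.15,0.3,3.5,0]]]}}

```text
time: 23.15
tcp_pos: [575.3, -259.6, 23.7]
tool_rot: [-3.14, -0.051, 0.002]
contact_force: [-0.0, 0.2, -1.3]
width: 60.6
grasp_force: 65.6
```

Request:
{"fn": "step_arm", "kwargs": {"deltas": [[[-1,0,0,0.1,0],[-1,0,0,0.2,0],[-1,0,0,0.3,0]]]}}

```text
time: 23.4
tcp_pos: [575.9, -260.1, 22.1]
tool_rot: [3.141, 0.05, 0.001]
contact_force: [0.8, 0.5, -1.5]
width: 60.4
grasp_force: 65.6
```

Run:
```python
from m import *
p=imaging.grab_frame("wrist"); save(p,"w19")
rel([(575,-258.5,17,-88.3)])
C=cloud(p,np.ones((480,640),bool))
Q=C[(C[:,0]<680)&(C[:,0]>600)&(C[:,1]>-300)&(C[:,1]<-200)&(C[:,2]>6)&(C[:,2]<9.5)]; print(len(Q),rect(Q),Q.min(0),Q.max(0))
Q=C[(C[:,0]<672)&(C[:,0]>600)&(abs(C[:,1]+257)<42)&(C[:,2]>30)&(C[:,2]<46)]; print("carton",len(Q),rect(Q),Q.max(0), np.median(Q[:,2]))
```

```text
t 23.45 tcp [ 575.9 -259.9   21.9] yang -88.15 tilt -1.0 w 60.2 F [-0.6 -0.9 -1. ] g 65.6 q7 -0.43
  to (575, -258.5, 17, -88.3) d [np.float64(-0.08), np.float64(-0.15), np.float64(0.49), np.float64(0.2)] rows 1
3122 (array([ 639.9, -257.4]), 85.2, 79.8, 'longaxis deg', 90.0) [ 600.05449338 -299.98191211    6.00720519] [ 679.83165456 -214.7759391     9.4914793 ]
carton 24588 (array([ 626. , -258.2]), 62.5, 53.9, 'longaxis deg', -88.2) [ 653.64615685 -226.45760953   43.60782058] 41.081158315233154
```

View pics/w19.png

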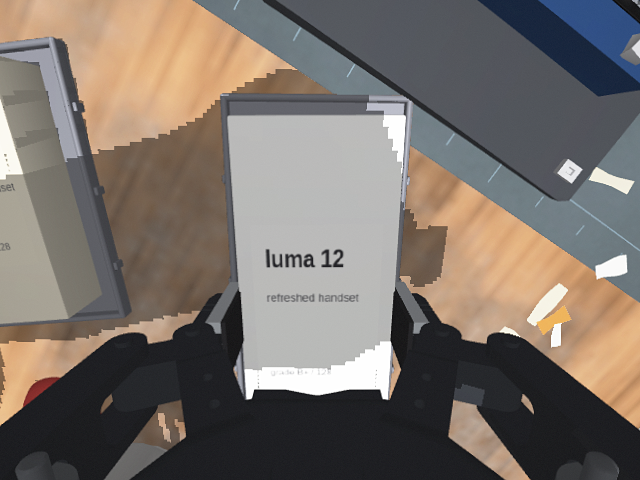

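The carton is centred in the rim (carton 228–404, rim 222–411) with its top 2 mm above rest. I'm lowering the last bit and releasing.

Request:
{"fn": "step_arm", "kwargs": {"deltas": [[[-1,0,0,0.05,0],[-1,0,0,0.1,0],[-1,0,0,0.15,0],[-1,0,0,0.2,0],[-1,0,0,0.2,0]]]}}

```text
time: 23.87
tcp_pos: [575.8, -259.9, 19.9]
tool_rot: [-3.141, -0.051, -0.0]
contact_force: [0.4, 1.5, 0.5]
width: 60.6
grasp_force: 65.7
```

Request:
{"fn": "step_arm", "kwargs": {"deltas": [[[0.6,0,0,0,0],[0.8,0,0,0,0],[1,0,0,0,0],[1,0,0,0,0]]]}}

```text
time: 24.2
tcp_pos: [575.8, -260.0, 19.8]
tool_rot: [3.141, 0.051, 0.0]
contact_force: [-0.1, -0.3, -0.0]
width: 85.4
grasp_force: 0.0
```

Request:
{"fn": "step_arm", "kwargs": {"deltas": [[[1,0,0,-1,0],[1,0,0,-4,0],[1,0,0,-8,0],[1,0,0,-12,0],[1,0,0,-16,0]]]}}

```text
time: 24.62
tcp_pos: [575.0, -260.0, 182.1]
tool_rot: [3.141, 0.049, -0.001]
contact_force: [1.4, 0.1, 0.1]
width: 85.6
grasp_force: 0.0
```

Request:
{"fn": "step_arm", "kwargs": {"deltas": [[[1,0,-3,-3,0],[1,0,-6,-3,0],[1,0,-6,-3,0],[1,0,-6,-3,0]]]}}

```text
time: 24.95
tcp_pos: [574.1, -197.7, 210.7]
tool_rot: [-3.14, -0.056, -0.001]
contact_force: [0.6, 0.0, 0.2]
width: 85.2
grasp_force: 0.0
```

Run:
```python
from m import *
p=imaging.grab_frame("wrist"); save(p,"w20"); rel([])
C=cloud(p,np.ones((480,640),bool))
for c,b in (((575,-258),((6,9.5),(33,45))),((614,-117),((6,11),(24,34)))):
  for lo,hi in b:
    Q=C[(abs(C[:,0]-c[0])<92)&(abs(C[:,1]-c[1])<52)&(C[:,2]>lo)&(C[:,2]<hi)]; print(c,len(Q),rect(Q),np.percentile(Q[:,2],[5,50,95]).round(1))
t=imaging.grab_frame("top"); C=cloud(t,np.ones((480,640),bool))
Q=C[(np.hypot(C[:,0]-554,C[:,1]-2)<22)&(C[:,2]>62)]; print("bottle",len(Q),Q.mean(0))
Q=C[(abs(C[:,0]-532)<45)&(abs(C[:,1]-290)<45)&(C[:,2]>14)]; print("case",len(Q),rect(Q))
for n in ("battery_mid","suction_cup_mid"): print(n,[(m["conf"],m["position"]) for m in mark_of(n,t)[:1]])
```

```text
t 25.0 tcp [ 573.8 -199.2  210.3] yang -88.07 tilt -1.0 w 85.3 F [-0.3  0.3  0.1] g 0.0 q7 -0.7
(575, -258) 984 (array([ 576.1, -263. ]), 179.5, 95.0, 'longaxis deg', 0.7) [6.3 7.6 9. ]
(575, -258) 10641 (array([ 575. , -259.9]), 154.6, 62.6, 'longaxis deg', 2.0) [37.9 39.2 40.4]
(614, -117) 1333 (array([ 613.4, -118.3]), 131.8, 74.4, 'longaxis deg', 6.6) [6.3 7.6 9.2]
(614, -117) 6319 (array([ 614.7, -117. ]), 109.8, 50.4, 'longaxis deg', 7.1) [27.7 29.1 30.3]
bottle 0 [nan nan nan]
case 0 (array([0., 0.]), 0.0, 0.0, 'longaxis deg', 0.0)
battery_mid []
suction_cup_mid []<stdin>:8: RuntimeWarning: Mean of empty slice.
  ret = um.true_divide(
```

View pics/w20.png

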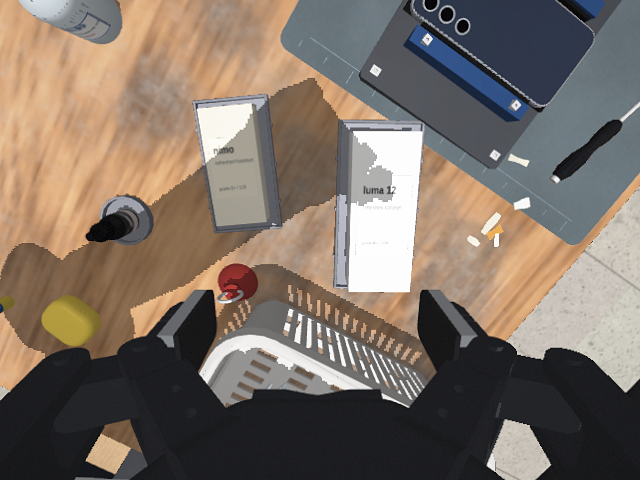

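Both cartons lie flat in their trays with tops at 39 and 29 mm, as expected. The bottle stands in the cup at (125,222) and the suction cup is undisturbed at (238,283). The case was already checked in its tray and the gripper is clear, so I'm handing in.

```bash
python3 -c "
from h import *
print(r.hand_in())"
```

```text
the job is handed in; nothing more can be done
None
```

The job is handed in: both cartons and the earbud case measured flat and within about 2 mm of their tray centres, and the glue bottle stands in the round cup; hand-in returned no score, and the final top view that would have rechecked the case and battery came back empty, so those rest on earlier pictures.

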